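# Index the block to its long side, relock it and lay the straightedge against it

### The job

The end of the aluminium block on the indexing fixture has been checked; its long side is next. Pull the plunger up by its T-handle and twist it so that it stays out by itself, turn the block a quarter turn (either way) so that a long side faces the front (the side towards the robot), then twist the handle back so that the plunger drops fully home and locks the plate. Then lay the steel straightedge flat on the plate in front of the block, flush against that long side and covering its whole length, and let go; leave the other things on the bench alone.

Things in the scene. Friction and masses are not known exactly. Their poses are not given: they have to be found in the camera images.
- fixture: Indexing fixture bolted to the bench: round grey cast base, 176 mm across; front is its -x side, z up, origin on the bench under the plate's axis. The plate on it is 184 mm across, top at z 38 mm. A column at its +y side (y 106 to 126 mm, 58 mm high) has an arm reaching in over the rim to y 66 mm; on it stands a 28 mm square steel turret (top z 78 mm) with the plunger, axis at x 0, y 84 mm.
- index_table (a joint): turn of the notched steel plate with the aluminium block screwed on it, rad, positive anticlockwise from above, about the fixture's origin; starts locked at 0; range -2 to 2. Turns lightly (0.06 N m) and stays where left. Notches (11 mm wide) every quarter turn take the plunger's round-nosed 10 mm pin, which draws the plate in if it stands within about 2 degrees.
- block_centre (a point): centre of the aluminium block, on the plate's axis, 58 mm above the bench; turns with the plate. Block: 110 mm along its x, 56 mm along y, 40 mm high (z 38 to 78 mm). The long sides are its +y and -y faces, 28 mm from the centre. At turn 0 its x is the fixture's x, so that an end faces the front. It can be gripped across the 56 mm and turned.
- plunger_lift (a joint): how far the plunger is pulled up, m: 0 home (pin 8 mm deep in a notch of the plate, which is locked), at most 0.018. A spring pulls it down, 4.5 N home to 7.5 N at the top. The T-handle's cross pin sits in a deep slot of the turret; pulled up more than 12.5 mm and twisted a quarter turn either way it comes to rest 11 mm up, in a shallow cross notch 1.5 mm deep, pin clear of the plate.
- handle (a joint): twist of the T-handle, rad: 0 home (bar along the fixture's y), plus or minus 1.57 parked (bar along the fixture's x), positive anticlockwise from above, range -1.75 to 1.75. Twisted back to within about 0.1 of 0 and let down, it drops home by its spring. When home the slot allows no more than 0.11 either way.
- handle_grip (a point): middle of the black T-bar, 103 mm above the bench when home; goes up and twists with the handle. The bar is 60 mm along this point's y, 14 mm wide along x and 18 mm high; only its thin stem stands in the 16 mm between it and the turret.
- straightedge: plain ground steel bar, 160 mm along its x, 30 mm wide along y, 10 mm thick, about 0.33 kg, with a shallow dark recess along its upper face and a hanging hole near one end; origin in the middle of its underside. Lies flat on the bench to the right of the fixture.
- red_driver: red-handled screwdriver, 173 mm long, lying at the front left; a bystander, to be left alone
- blue_driver: blue-handled screwdriver, 163 mm long, lying beside the red one; a bystander, to be left alone
- solder_reel: blue reel of solder, 53 x 65 x 32 mm, standing at the front left; a bystander, to be left alone
- pliers: red-handled long-nose pliers, 114 mm long, lying at the right by the wooden riser; a bystander, to be left alone
- cutters: blue-handled flush cutters, 114 mm long, lying between the fixture and the tool holder, right behind; a bystander, to be left alone

How it is judged:
By the outcome, as a careful person would: the job done as asked, in the order asked, and still so for the second after the job is handed in, with the robot touching nothing.
It also fails if it takes over 72 s, if anything falls off the work surface, if the arm or the gripper's body presses on something with over 40 N, if the wrist force passes 120 N, or if a joint passes its speed limit or range.

### The arm

A 6-joint arm with a two-finger parallel gripper is mounted at the origin on a cart in front of the work surface, level with it; the furniture and walls round the work are solid. World frame = base frame: x ahead of the robot, y to its left, z up, the work surface at z = 0. Lengths are in m, angles in rad, forces in N, time in s.
With the tool pointing down it reaches from about 0.35 to 0.8 m from the base axis. Payload 7.3 kg.
Tool frame: the origin (TCP) lies at the very end of the fingers, on their centre line; the grasp point (between the pads) lies 19 mm behind it (bot.grip_point_offset is the distance from the TCP to the grasp point, in m); z points along the fingers, y is the line along which they close (so a half turn about z gives the same grasp; the last joint's range is limited). The gripper opens to 85 mm and grips with 20 to 120 N. Pads are 22 mm wide; open, the fingers measure 114 mm over their backs; the gripper's body (76 mm by 85 mm) begins 54 mm behind the grasp point. The pads swing forward as they close: fully open they stand 13 mm farther back than shut.
Start: joints at [-1.398, 0.342, 1.524, -0, 1.275, -0.146], TCP at [0.165, -0.499, 0.231] pointing down, gripper open.
Joint ranges: [-2.53, 2.53], [-0.77, 2.02], [0.04, 2.7], [-1, 4.14], [0.28, 2.66], [-3.11, 3.11]. Speed limits (rad/s): [2.57, 2.57, 3.14, 3.14, 3.14, 3.14].

### API

Orientations are given as a unit quaternion [x, y, z, w].
In Python, from plant import read_state, imaging, bot gives the robot as it stands.
- The arm moves only by the tool move_arm, never from a script. Its argument "plan" is a list of rows, each a list of 7 numbers: the closure, from 0 (fully open) to 1 (shut), then the shift along the tool's x, y, z in m, then the turn, a rotation vector about the tool's x, y, z in rad. A call has 1 to 20 rows; each row is the pose to reach, as a shift and turn from the pose commanded when the call began, along the tool's axes at that moment; what a row does not reach only later rows make up. A row lasts 1/8 s, in which the tool goes at most 62.5 mm and 10.7 degrees, less where a joint would pass 70% of its speed; a pose out of reach is approached as far as the arm can. A call with a gripper value outside its range is refused whole. The fingers move at their own pace and stop on an object; "newtons" is the grip in N (left out, the last holds). Time passes only in rows, so rows that repeat a pose let the fingers close. It gives the time, the measured TCP pose, the force, the opening and the grip force at its end, in the units of the state.
- read_state(): the state, without advancing time (a new reading comes with each control period).
- imaging.get_image(name): name is "scene" or "top" or "wrist"; returns a dict with "img" (480x640x3 uint8, red, green, blue), "vertical_fov" (degrees; the focal length in pixels is half the picture's height over the tangent of half this angle, whatever the lens; pixels are square), "cx", "cy" (the principal point, pixels), "T" (4x4, takes a point from camera to world coordinates). Camera axes: x right, y up, looking along -z (the intrinsics and any distortion apply to the point x, -y, -z); pixel columns grow to the right and rows downward; lengths in m; the calibration is good to about 2 mm. A picture is of the moment at which its call begins. There is no depth.
- bot.job_done(): hands the job in; it is judged then, once.
The state is a dict: "t": time; "joint_positions": joint angles; "dq": joint speeds; "joint_efforts": joint torques, N m; "tcp_pos": TCP position; "orientation": TCP orientation; "ft_force": force on the tool from outside, world axes, zero at the start; "torque": the same for the moment, N m; "finger_gap": opening from 0.0 (shut) to 1.0 (fully open); "grasp_force": force on a finger pad.
Only numpy, scipy, OpenCV 4.12 (cv2) and the standard library are available. Lean on these libraries where they do the work, as an engineer would, in place of code of your own. Each camera call takes 0.05 s, during which the arm holds its last target. There are 200 camera calls.

## Working session

There is one attempt and no reset: what is moved stays moved. The work goes in short steps, Python scripts to look and compute and a tool call to move; the robot and the scene stay as the last step left them, time stands still between calls to the robot, and variables do not carry over. Pictures are saved under pics/ and viewed, at most 10 in all, crops included, and the job is handed in when it is done.

Besides the shell and the picture viewer there is one more tool, called after "Call:" as name(argument=value, ...), one argument or row to a line, values as JSON. move_arm: Moves the arm, as the interface text tells. Its arguments: {"type":"object","properties":{"plan":{"type":"array","items":{"type":"array","items":{"type":"number"}}},"newtons":{"type":"number"}},"required":["plan"]}

```bash
mkdir -p pics; ls; cat > h.py <<'E'
import numpy as np, cv2, json
from plant import read_state, imaging, bot
from scipy.spatial.transform import Rotation as R
def snap(n,f,crop=None,scale=1):
    d=imaging.get_image(n); im=d['img'][:,:,::-1].copy()
    np.savez('pics/'+f+'.npz',img=im,T=d['T'],fov=d['vertical_fov'],cx=d['cx'],cy=d['cy'])
    if crop: x0,y0,x1,y1=crop; im=im[y0:y1,x0:x1]
    cv2.imwrite('pics/'+f+'.png',cv2.resize(im,None,fx=scale,fy=scale,interpolation=cv2.INTER_CUBIC)); return d
def ray(f,u,v):
    d=np.load('pics/'+f+'.npz'); F=240/np.tan(np.radians(float(d['fov'])/2)); T=d['T']
    r=T[:3,:3]@np.array([(u-float(d['cx']))/F,-(v-float(d['cy']))/F,-1]); return T[:3,3],r
def px(f,u,v,z):
    o,r=ray(f,u,v); return o+r*(z-o[2])/r[2]
def proj(f,p):
    d=np.load('pics/'+f+'.npz'); F=240/np.tan(np.radians(float(d['fov'])/2)); T=d['T']
    q=T[:3,:3].T@(np.array(p)-T[:3,3]); return float(d['cx'])+F*q[0]/-q[2], float(d['cy'])-F*q[1]/-q[2]
E
python3 - <<'E'
from h import *
for n in('top','scene'):
    d=snap(n,n+'0',None,1.25); print({k:v for k,v in d.items() if k!='img'})
print(read_state())
E
```

```text
pics
{'vertical_fov': 49.9803227058035, 'cx': 319.81190393105146, 'cy': 233.99148164817709, 'T': array([[ 0.00213798,  0.99475162, -0.10229686,  0.43016746],
       [-0.99994944,  0.00112148, -0.00999323, -0.02936017],
       [-0.00982606,  0.10231306,  0.99470372,  1.0882787 ],
       [ 0.        ,  0.        ,  0.        ,  1.        ]])}
{'vertical_fov': 49.70305046397534, 'cx': 312.1985444133865, 'cy': 240.45524409272883, 'T': array([[-0.87601017,  0.26035984, -0.40597898,  0.02237535],
       [-0.48189785, -0.43846473,  0.75863242,  0.89230819],
       [ 0.01950996,  0.86021011,  0.50956641,  0.7111369 ],
       [ 0.        ,  0.        ,  0.        ,  1.        ]])}
{'t': 0.1, 'joint_positions': array([-1.39802617e+00,  3.42672062e-01,  1.52492871e+00,  2.92134126e-05,
        1.27538536e+00, -1.46024103e-01]), 'dq': array([ 2.39658195e-05, -2.64098045e-03, -2.88543492e-03, -3.41649625e-04,
        4.61872343e-04,  1.08846721e-04]), 'joint_efforts': array([ 1.98412374e-03, -4.34447694e+01, -2.46492362e+01, -1.71057168e-04,
        4.61353397e-03,  5.02908648e-06]), 'tcp_pos': array([ 0.16450236, -0.49818852,  0.23068306]), 'orientation': array([ 9.87323589e-01,  1.58718759e-01,  4.65249966e-06, -6.96866219e-04]), 'ft_force': array([-0.21499837,  0.07005999, -0.94194571]), 'torque': array([ 0.00074759,  0.00307475, -0.01331139]), 'grasp_force': 0.0, 'finger_gap': 0.9999360808031809}
```

View pics/top0.png

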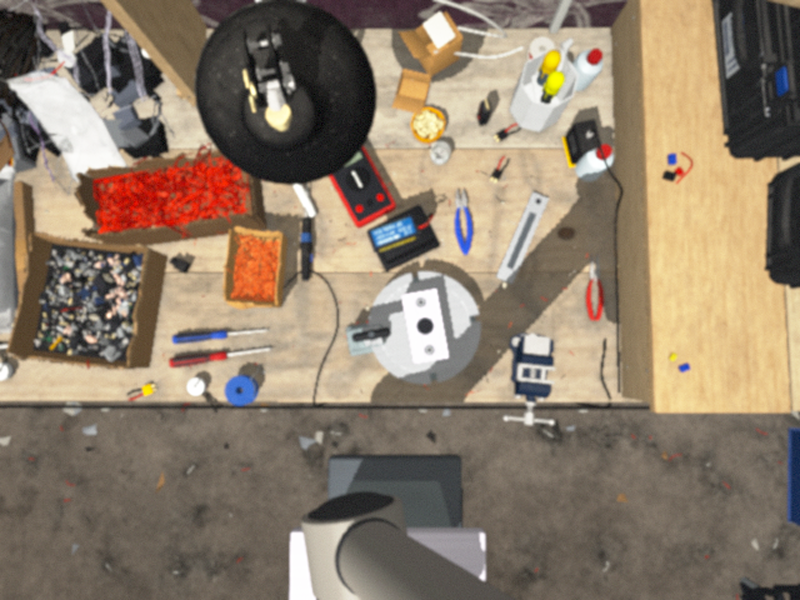

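View pics/scene0.png

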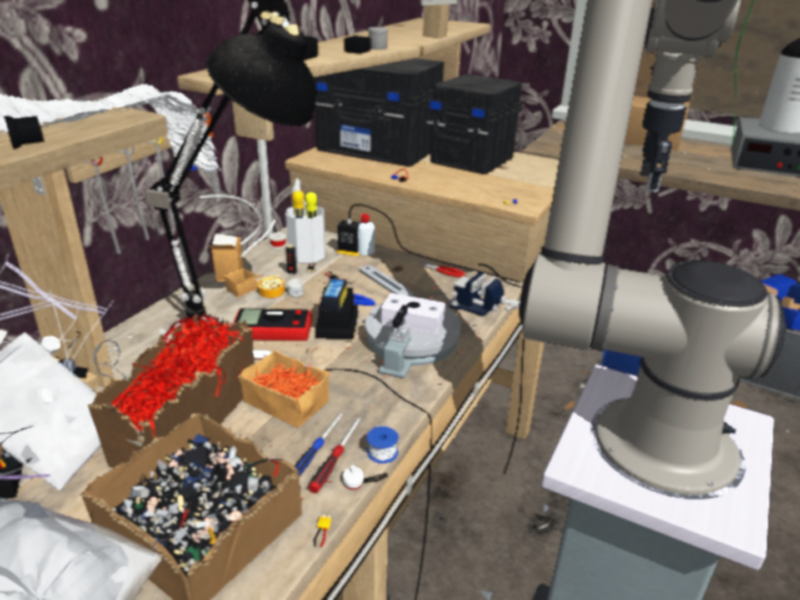

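The top view (shown at 1.25x) has the fixture at about (425,326), the T-handle at (370,335), and the straightedge from (540,195) to (503,280). A lamp hangs behind left, a vise stands at (533,365) and the riser is at the right. I'll enlarge the area around the fixture.

```bash
python3 - <<'E'
from h import *
im=np.load('pics/top0.npz')['img'][140:320,260:460]
cv2.imwrite('pics/crop1.png',cv2.resize(im,None,fx=3.3,fy=3.3,interpolation=cv2.INTER_CUBIC))
E
```

```text
(no output)
```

View pics/crop1.png

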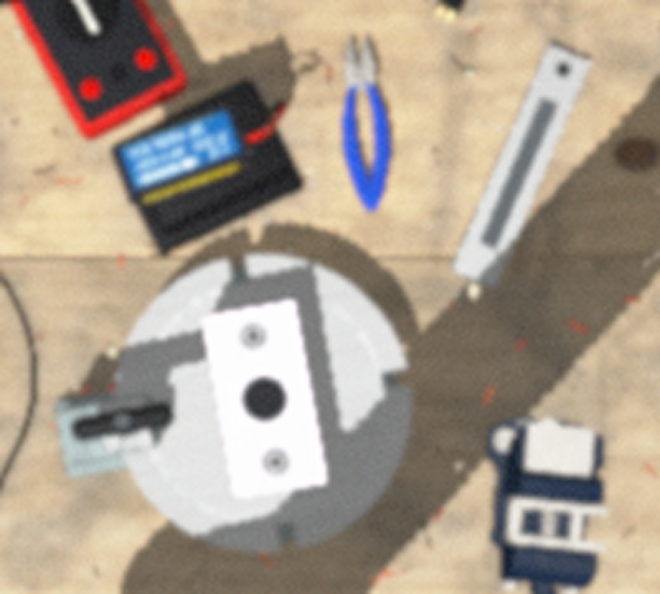

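The crop shows the block's top corners at (201,316), (298,298), (329,485) and (231,499). The T-bar runs from (74,428) to (172,412). The straightedge corners are about (555,42), (592,60), (495,286) and (455,268), with its hole at the far end (563,68).

```bash
python3 - <<'E'
from h import *
c=lambda u,v,z: px('top0',260+(u+.5)/3.3-.5,140+(v+.5)/3.3-.5,z)
P=[c(*p,.078) for p in[(201,316),(298,298),(329,485),(231,499)]]
print('block',np.round(P,4).tolist(),'ctr',np.mean(P,0), [np.linalg.norm(P[i]-P[(i+1)%4]) for i in range(4)])
far=(P[0]+P[1])/2;near=(P[2]+P[3])/2;d=far-near;print('yaw',np.degrees(np.arctan2(d[1],d[0])))
L=(P[0]+P[3]-P[1]-P[2]);print('yaw2',np.degrees(np.arctan2(L[1],L[0]))-90)
print('hole ctr',c(264,398,.078))
n=[c(*p,.038) for p in[(237,266),(390,382),(285,532)]];print('notch mid',(n[0]+n[2])/2,'yaw',np.degrees(np.arctan2(*(n[0]-n[2])[1::-1])), n)
B=[c(*p,.112) for p in[(74,428),(172,412)]];print('bar',B,np.mean(B,0),np.linalg.norm(B[0]-B[1]))
S=[c(*p,.010) for p in[(555,42),(592,60),(495,286),(455,268)]]
print('se',np.round(S,4).tolist(),np.mean(S,0),[np.linalg.norm(S[i]-S[(i+1)%4]) for i in range(4)])
d=S[0]+S[1]-S[2]-S[3];print('yaw',np.degrees(np.arctan2(d[1],d[0])))
C=[.43,-.02,0];print(bot.__dict__ if hasattr(bot,'__dict__') else dir(bot))
E
```

```text
block [[0.5313, -0.0207, 0.078], [0.5421, -0.0787, 0.078], [0.431, -0.0966, 0.078], [0.4226, -0.0386, 0.078]] ctr [ 0.4817397  -0.05863656  0.078     ] [np.float64(0.05898532487731385), np.float64(0.11261178655608647), np.float64(0.05851361200203178), np.float64(0.11012519197774868)]
yaw 9.2567083266445
yaw2 9.424217337491115
hole ctr [ 0.48231866 -0.05823745  0.078     ]
notch mid [ 0.48443167 -0.05740697  0.038     ] yaw 10.139017574875451 [array([ 0.56658931, -0.04271474,  0.038     ]), array([ 0.49439972, -0.13724794,  0.038     ]), array([ 0.40227402, -0.07209921,  0.038     ])]
bar [array([0.46316608, 0.05178341, 0.112     ]), array([ 0.4724384 , -0.00444254,  0.112     ])] [0.46780224 0.02367044 0.112     ] 0.056985374250987236
se [[0.7165, -0.2489, 0.01], [0.7046, -0.2725, 0.01], [0.5575, -0.2076, 0.01], [0.5691, -0.1823, 0.01]] [ 0.63693392 -0.22780781  0.01      ] [np.float64(0.026461803025036788), np.float64(0.16080123233782292), np.float64(0.027832364788789272), np.float64(0.16180870330339756)]
yaw -24.05027309062209
{}
```

```bash
cat >> h.py <<'E'
def psi(q): x=R.from_quat(q).as_matrix()[:,0]; return np.degrees(np.arctan2(x[1],x[0]))
def rel(x,y,z,ps,base=None):
    "row numbers for a tool-down target, from the present pose (or base=(x,y,z,psi))"
    s=read_state()
    p,Rm=(s['tcp_pos'],R.from_quat(s['orientation']))
    if base: p=np.array(base[:3]); a=np.radians(base[3]); Rm=R.from_matrix(np.array([[np.cos(a),np.sin(a),0],[np.sin(a),-np.cos(a),0],[0,0,-1]]))
    a=np.radians(ps); Rt=R.from_matrix(np.array([[np.cos(a),np.sin(a),0],[np.sin(a),-np.cos(a),0],[0,0,-1]]))
    return np.round(np.r_[Rm.inv().apply(np.array([x,y,z])-p),(Rm.inv()*Rt).as_rotvec()],4).tolist()
def fx(x,y,C=(.4825,-.058),yaw=9.5):
    a=np.radians(yaw); return C[0]+np.cos(a)*x-np.sin(a)*y, C[1]+np.sin(a)*x+np.cos(a)*y
E
python3 -c "
from h import *
print(fx(0,.084),rel(*fx(0,.084),.2,99.5,(.165,-.499,.231,18.26)))"
```

```text
(np.float64(0.46863600110770304), np.float64(0.024847990529127444)) [0.4525, -0.4023, 0.031, 0.0, 0.0, -1.4179]
```

Call:
move_arm(
  plan=[
    [0,0.4525,-0.402,0.02,0,0,-1.418],
    [0,0.4525,-0.402,0.02,0,0,-1.418],
    [0,0.4525,-0.402,0.02,0,0,-1.418],
    [0,0.4525,-0.402,0.02,0,0,-1.418],
    [0,0.4525,-0.402,0.02,0,0,-1.418],
    [0,0.4525,-0.402,0.02,0,0,-1.418],
    [0,0.4525,-0.402,0.02,0,0,-1.418],
    [0,0.4525,-0.402,0.02,0,0,-1.418],
    [0,0.4525,-0.402,0.02,0,0,-1.418],
    [0,0.4525,-0.402,0.02,0,0,-1.418],
    [0,0.4525,-0.402,0.02,0,0,-1.418],
    [0,0.4525,-0.402,0.02,0,0,-1.418],
    [0,0.4525,-0.402,0.02,0,0,-1.418],
    [0,0.4525,-0.402,0.02,0,0,-1.418],
  ],
)

```text
t: 1.85
tcp_pos: [0.468, 0.0241, 0.2114]
orientation: [0.647, 0.763, -0.0, 0.0]
ft_force: [-0.2, -0.6, 0.1]
finger_gap: 1.0
grasp_force: 0.0
```

```bash
python3 -c "
from h import *
d=snap('wrist','w1',None,1.25);print(d['vertical_fov'],d['T'],d['cx'],d['cy'])
s=read_state();print(s['t'],s['tcp_pos'],psi(s['orientation']),s['ft_force'])"
```

```text
59.305626633170014 [[ 9.86434061e-01 -1.57472913e-01 -4.63694425e-02  4.57449679e-01]
 [ 1.64155001e-01  9.47948628e-01  2.72848924e-01  9.30081689e-02]
 [ 9.89534576e-04 -2.76759248e-01  9.60938780e-01  3.53775538e-01]
 [ 0.00000000e+00  0.00000000e+00  0.00000000e+00  1.00000000e+00]] 318.0514520011469 236.0222602980346
1.9 [0.46809867 0.02417958 0.21145183] 99.42152275416717 [ 0.7434945  -0.2593719  -0.06617539]
```

View pics/w1.png

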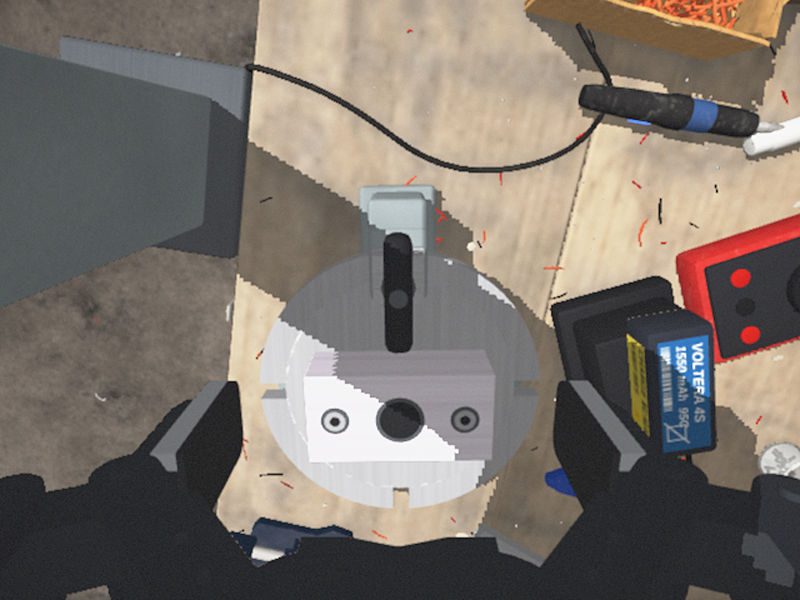

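The wrist view (1.25x) shows the bar's ends at (397,233) and (398,352) with its centre dot at (398,298). The block hole is at (400,420), and the block's top edge corners are (305,376), (496,373), (495,461) and (308,461).

```bash
python3 -c "
from h import *
c=lambda u,v,z: px('w1',u/1.25,v/1.25,z)
b=[c(397,233,.112),c(398,352,.112)];print('bar',b,c(398,298,.112),np.linalg.norm(b[0]-b[1]))
h=c(400,420,.078);k=[c(334,420,.078),c(465,420,.078)];print('hole',h,k,np.degrees(np.arctan2(*(k[1]-k[0])[1::-1])))
n=[c(270,385,.038),c(530,385,.038)];print('notch',n,np.mean(n,0),np.degrees(np.arctan2(*(n[1]-n[0])[1::-1])))
print(np.degrees(np.arctan2(*(c(398,298,.112)-h)[1::-1]))-90,np.linalg.norm((c(398,298,.112)-h)[:2]))
"
```

```text
bar [array([0.46396602, 0.05372032, 0.112     ]), array([ 0.47412437, -0.0044274 ,  0.112     ])] [0.46956475 0.02293346 0.112     ] 0.05902838157610755
hole [ 0.48464048 -0.0600503   0.078     ] [array([ 0.44658638, -0.06636117,  0.078     ]), array([ 0.5221283 , -0.05383334,  0.078     ])] 9.416197349640424
notch [array([ 0.40025499, -0.07091705,  0.038     ]), array([ 0.56847648, -0.04300541,  0.038     ])] [ 0.48436574 -0.05696123  0.038     ] 9.420800687819362
10.296674611948376 0.08434205691582523
```

Call:
move_arm(
  plan=[
    [0,0,0.0014,0.06,0,0,0],
    [0.3,0,0.0014,0.1,0,0,0],
    [0.3,0,0.0014,0.124,0,0,0],
    [0.5,0,0.0014,0.124,0,0,0],
    [1,0,0.0014,0.124,0,0,0],
    [1,0,0.0014,0.124,0,0,0],
    [1,0,0.0014,0.124,0,0,0],
    [1,0,0.0014,0.124,0,0,0],
    [1,0,0.0014,0.124,0,0,0],
    [1,0,0.0014,0.124,0,0,0],
  ],
  newtons=40,
)

```text
t: 3.15
tcp_pos: [0.4688, 0.0249, 0.0887]
orientation: [0.646, 0.763, -0.001, -0.0]
ft_force: [-6.6, -2.1, 7.7]
finger_gap: 0.154
grasp_force: 39.6
```

Call:
move_arm(
  plan=[
    [1,0,-0.0005,-0.008,0,0,0],
    [1,0,-0.0005,-0.015,0,0,0],
    [1,0,-0.0005,-0.016,0,0,0],
    [1,0,-0.0005,-0.016,0,0,0],
  ],
)

```text
t: 3.65
tcp_pos: [0.4685, 0.025, 0.1031]
orientation: [0.646, 0.763, -0.001, -0.0]
ft_force: [-3.8, -3.9, -7.9]
finger_gap: 0.153
grasp_force: 39.3
```

Call:
move_arm(
  plan=[
    [1,0,0,-0.001,0,0,0],
    [1,0,0,-0.001,0,0,-0.18],
    [1,0,0,-0.001,0,0,-0.36],
    [1,0,0,-0.001,0,0,-0.54],
    [1,0,0,-0.001,0,0,-0.72],
    [1,0,0,-0.001,0,0,-0.9],
    [1,0,0,-0.001,0,0,-1.08],
    [1,0,0,-0.001,0,0,-1.26],
    [1,0,0,-0.001,0,0,-1.44],
    [1,0,0,-0.001,0,0,-1.57],
    [1,0,0,-0.001,0,0,-1.57],
    [1,0,0,-0.001,0,0,-1.57],
  ],
)

```text
t: 5.15
tcp_pos: [0.4673, 0.0238, 0.1035]
orientation: [-0.083, 0.997, -0.001, -0.002]
ft_force: [-6.5, -10.8, -8.0]
finger_gap: 0.156
grasp_force: 39.4
```

Call:
move_arm(
  plan=[
    [1,0,0,0.002,0,0,0],
    [1,0,0,0.0035,0,0,0],
    [1,0,0,0.0035,0,0,0],
    [0.6,0,0,0.0035,0,0,0],
    [0.6,0,0,0.0035,0,0,0],
    [0.6,0,0,0.0035,0,0,0],
  ],
)

```text
t: 5.9
tcp_pos: [0.47, 0.0254, 0.1014]
orientation: [-0.083, 0.997, -0.0, 0.001]
ft_force: [-0.2, 0.0, -0.4]
finger_gap: 0.399
grasp_force: 0.0
```

```bash
python3 -c "
from h import *
s=read_state();print(s['t'],s['tcp_pos'],psi(s['orientation']),s['ft_force'],s['finger_gap'])
d=snap('wrist','w2');C=(.4838,-.0585)
b=s['tcp_pos'].tolist()+[psi(s['orientation'])]
x,y=b[:2]
print('up',rel(x,y,.20,189.4),'over block',rel(*C,.14,189.4),'down',rel(*C,.046,189.4))"
```

```text
5.9 [0.47002872 0.02540594 0.10141979] -170.52402826445518 [-0.19891212  0.00858538 -0.43913428] 0.3991245239983029
up [-0.0004, -0.0, -0.0987, -0.0002, 0.0017, 0.0013] over block [-0.0, -0.085, -0.0387, -0.0002, 0.0017, 0.0013] down [0.0001, -0.085, 0.0553, -0.0002, 0.0017, 0.0013]
```

View pics/w2.png

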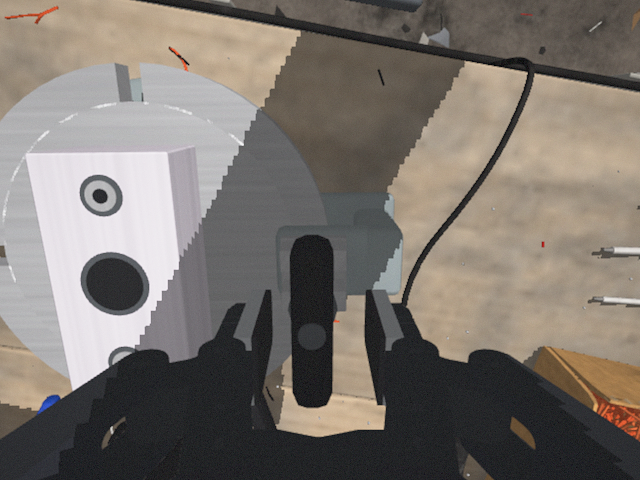

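The parked T-bar (pixels 290–333, 235–405) lies along the fixture's x and stays out by itself. Now I go to the block.

Call:
move_arm(
  plan=[
    [0.6,0,0,-0.05,0,0,0],
    [0,0,-0.03,-0.07,0,0,0],
    [0,0,-0.085,-0.06,0,0,0],
    [0,0,-0.0855,-0.03,0,0,0],
    [0,0,-0.0855,0.02,0,0,0],
    [0,0,-0.0855,0.053,0,0,0],
    [0,0,-0.0855,0.053,0,0,0],
    [1,0,-0.0855,0.053,0,0,0],
    [1,0,-0.0855,0.053,0,0,0],
    [1,0,-0.0855,0.053,0,0,0],
    [1,0,-0.0855,0.053,0,0,0],
    [1,0,-0.0855,0.053,0,0,0],
  ],
  newtons=30,
)

```text
t: 7.45
tcp_pos: [0.4845, -0.0595, 0.0496]
orientation: [-0.083, 0.997, -0.001, 0.002]
ft_force: [-0.6, 0.4, 6.6]
finger_gap: 0.651
grasp_force: 32.7
```

Call:
move_arm(
  plan=[
    [1,0,0,0,0,0,0.1],
    [1,0,0,0,0,0,0.28],
    [1,0,0,0,0,0,0.46],
    [1,0,0,0,0,0,0.64],
    [1,0,0,0,0,0,0.82],
    [1,0,0,0,0,0,1.0],
    [1,0,0,0,0,0,1.18],
    [1,0,0,0,0,0,1.36],
    [1,0,0,0,0,0,1.5],
    [1,0,0,0,0,0,1.571],
    [1,0,0,0,0,0,1.571],
    [1,0,0,0,0,0,1.571],
  ],
)

```text
t: 8.95
tcp_pos: [0.4833, -0.0611, 0.0496]
orientation: [0.646, 0.763, -0.001, 0.001]
ft_force: [-4.8, -9.4, 9.8]
finger_gap: 0.648
grasp_force: 33.0
```

```bash
python3 -c "
from h import *
s=read_state();print(s['t'],s['tcp_pos'],psi(s['orientation']),s['ft_force'],s['torque'],s['finger_gap'])"
```

```text
8.95 [ 0.48331612 -0.0610914   0.04958132] 99.49695103205681 [-4.84388709 -9.42566255  9.84610555] [-1.65197649  1.43171661 -0.04731454] 0.6476836041052094
```

Call:
move_arm(
  plan=[
    [0.2,0,0,0,0,0,0],
    [0,0,0,0,0,0,0],
    [0,0,0,-0.05,0,0,0],
    [0,0,0,-0.11,0,0,0],
    [0,0,0,-0.15,0,0,0],
    [0,0,0,-0.15,0,0,0],
  ],
)

```text
t: 9.7
tcp_pos: [0.485, -0.0593, 0.2011]
orientation: [0.646, 0.763, 0.002, 0.003]
ft_force: [0.5, 0.3, -1.3]
finger_gap: 0.999
grasp_force: 0.0
```

```bash
python3 -c "
from h import *
s=read_state();print(s['t'],s['tcp_pos'],psi(s['orientation']),s['ft_force'])
snap('wrist','w3',None,1.25)
print('handle',rel(.4698,.0243,.20,189.4))"
```

```text
9.7 [ 0.48502282 -0.05930295  0.20110801] 99.48012769437423 [ 0.54558497  0.32165262 -1.32075566]
handle [0.0845, -0.0001, -0.0012, 0.0013, 0.0032, -1.5695]
```

View pics/w3.png

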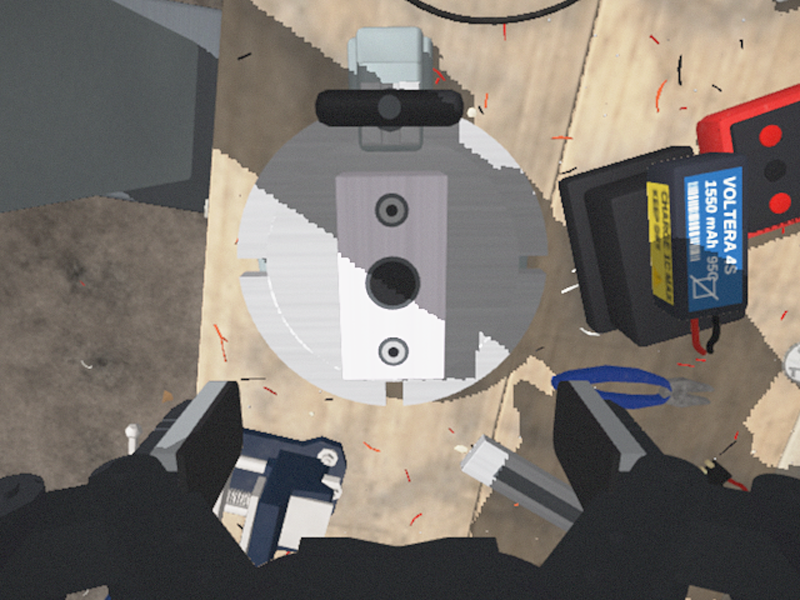

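The block now points at the column, with screws at (391,210) and (394,352) and the hole at (392,283). The side notches are at (253,266) and (532,263), and the T-bar runs from (317,107) to (463,108), parked.

```bash
python3 -c "
from h import *
c=lambda u,v,z: px('w3',u/1.25,v/1.25,z)
k=[c(394,352,.078),c(391,210,.078)];print('hole',c(392,283,.078),'yaw',np.degrees(np.arctan2(*(k[1]-k[0])[1::-1]))-90)
n=[c(253,266,.038),c(532,263,.038)];print('notch',np.mean(n,0),np.degrees(np.arctan2(*(n[1]-n[0])[1::-1])))
b=[c(317,107,.123),c(463,108,.123)];print('bar',np.mean(b,0),c(389,107,.123),np.linalg.norm(b[1]-b[0]),np.degrees(np.arctan2(*(b[1]-b[0])[1::-1])))
"
```

```text
hole [ 0.48419682 -0.05999651  0.078     ] yaw 10.537730260217316
notch [ 0.48438144 -0.05926011  0.038     ] 10.050975272208575
bar [0.46997965 0.02239041 0.123     ] [0.46952526 0.02250289 0.123     ] 0.05757491270292253 9.175940408575253
```

Call:
move_arm(
  plan=[
    [0,0.04,-0.0004,0,0,0,-0.18],
    [0,0.084,-0.0007,0,0,0,-0.36],
    [0,0.084,-0.0007,0,0,0,-0.54],
    [0,0.084,-0.0007,0,0,0,-0.72],
    [0,0.084,-0.0007,0,0,0,-0.9],
    [0,0.084,-0.0007,0,0,0,-1.08],
    [0,0.084,-0.0007,0,0,0,-1.26],
    [0,0.084,-0.0007,0,0,0,-1.44],
    [0,0.084,-0.0007,0.03,0,0,-1.57],
    [0.3,0.084,-0.0007,0.08,0,0,-1.57],
    [0.3,0.084,-0.0007,0.101,0,0,-1.57],
    [0.5,0.084,-0.0007,0.101,0,0,-1.57],
    [1,0.084,-0.0007,0.101,0,0,-1.57],
    [1,0.084,-0.0007,0.101,0,0,-1.57],
    [1,0.084,-0.0007,0.101,0,0,-1.57],
    [1,0.084,-0.0007,0.101,0,0,-1.57],
    [1,0.084,-0.0007,0.101,0,0,-1.57],
  ],
  newtons=40,
)

```text
t: 11.88
tcp_pos: [0.4694, 0.0234, 0.0975]
orientation: [-0.082, 0.997, -0.0, 0.001]
ft_force: [1.3, -2.6, 5.9]
finger_gap: 0.154
grasp_force: 41.6
```

Call:
move_arm(
  plan=[
    [1,0,0,-0.003,0,0,0],
    [1,0,0,-0.005,0,0,0],
    [1,0,0,-0.005,0,0,0],
    [1,0,0,-0.005,0,0,0.17],
    [1,0,0,-0.005,0,0,0.35],
    [1,0,0,-0.005,0,0,0.53],
    [1,0,0,-0.005,0,0,0.71],
    [1,0,0,-0.005,0,0,0.89],
    [1,0,0,-0.005,0,0,1.07],
    [1,0,0,-0.005,0,0,1.25],
    [1,0,0,-0.005,0,0,1.43],
    [1,0,0,-0.005,0,0,1.571],
    [1,0,0,-0.005,0,0,1.571],
    [1,0,0,-0.005,0,0,1.571],
  ],
)

```text
t: 13.62
tcp_pos: [0.4684, 0.0226, 0.1013]
orientation: [0.647, 0.763, -0.001, 0.0]
ft_force: [2.5, -7.2, -7.7]
finger_gap: 0.156
grasp_force: 39.7
```

```bash
python3 -c "
from h import *
s=read_state();print(s['t'],s['tcp_pos'],psi(s['orientation']),s['ft_force'],s['torque'])"
```

```text
13.625 [0.46838369 0.0226117  0.10129957] 99.41387492098899 [ 2.54129337 -7.24592608 -7.65171183] [-1.33657242 -0.56646179  0.02998732]
```

Call:
move_arm(
  plan=[
    [1,0,0,0.004,0,0,0],
    [1,0,0,0.008,0,0,0],
    [1,0,0,0.012,0,0,0],
    [1,0,0,0.0135,0,0,0],
    [1,0,0,0.0135,0,0,0],
    [1,0,0,0.0135,0,0,0],
  ],
)

```text
t: 14.38
tcp_pos: [0.4684, 0.0226, 0.088]
orientation: [0.647, 0.763, -0.001, 0.0]
ft_force: [1.8, -8.0, -5.7]
finger_gap: 0.153
grasp_force: 39.9
```

Call:
move_arm(
  plan=[
    [0.6,0,0,0,0,0,0],
    [0.5,0,0,0,0,0,0],
    [0.5,0,0,0,0,0,0],
    [0.3,0,0,-0.04,0,0,0],
    [0,0,0,-0.09,0,0,0],
    [0,0,0,-0.12,0,0,0],
    [0,0,0,-0.12,0,0,0],
  ],
)

```text
t: 15.25
tcp_pos: [0.4699, 0.0237, 0.2106]
orientation: [0.647, 0.763, 0.001, 0.002]
ft_force: [-0.3, -0.2, -0.6]
finger_gap: 1.001
grasp_force: 0.0
```

```bash
python3 -c "
from h import *
s=read_state();print(s['t'],s['tcp_pos'],psi(s['orientation']),s['ft_force'])
snap('wrist','w4',None,1.25)"
```

```text
15.25 [0.46986892 0.02365541 0.21057068] 99.4094862348086 [-0.27117921 -0.16935635 -0.59648203]
```

View pics/w4.png

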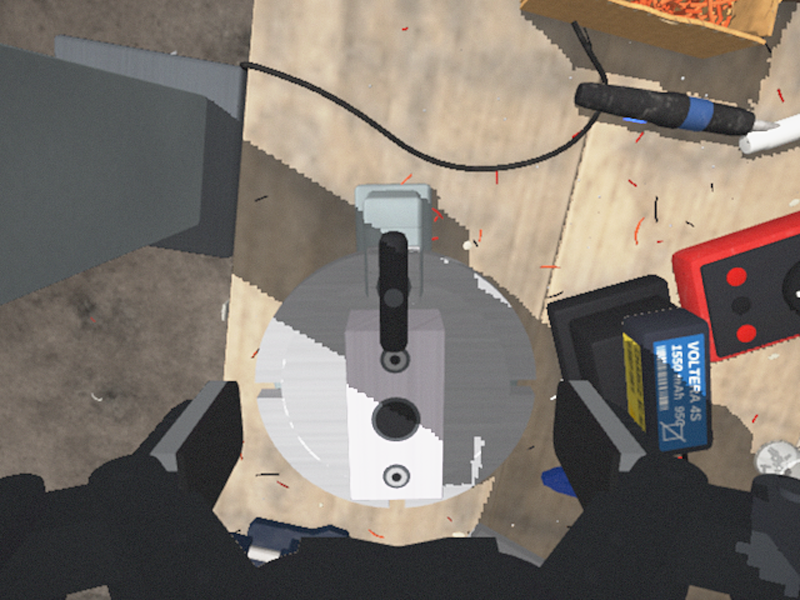

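The bar is home: it has the same apparent size as before (232–352). The block is square to it, with screws at (396,360) and (397,477). Now the straightedge.

Call:
move_arm(
  plan=[
    [0,-0.05,0.022,0,0,0,-0.18],
    [0,-0.105,0.047,0,0,0,-0.36],
    [0.3,-0.16,0.072,0,0,0,-0.54],
    [0.5,-0.215,0.096,0,0,0,-0.72],
    [0.5,-0.2756,0.1236,0.02,0,0,-0.9],
    [0.5,-0.2756,0.1236,0.07,0,0,-0.988],
    [0.5,-0.2756,0.1236,0.13,0,0,-0.988],
    [0.5,-0.2756,0.1236,0.18,0,0,-0.988],
    [0.5,-0.2756,0.1236,0.18,0,0,-0.988],
    [0.5,-0.2756,0.1236,0.18,0,0,-0.988],
  ],
)

```text
t: 16.55
tcp_pos: [0.6364, -0.2284, 0.0295]
orientation: [0.208, 0.978, -0.0, 0.001]
ft_force: [-0.2, 0.3, 1.9]
finger_gap: 0.502
grasp_force: 0.0
```

```bash
python3 -c "
from h import *
s=read_state();print(s['t'],s['tcp_pos'],psi(s['orientation']),s['ft_force'],s['finger_gap'])
snap('wrist','w5',None,1.25)"
```

```text
16.55 [ 0.63644955 -0.22840109  0.02950425] 156.0126096715262 [-0.16673313  0.28887583  1.87877805] 0.50154921570298
```

View pics/w5.png

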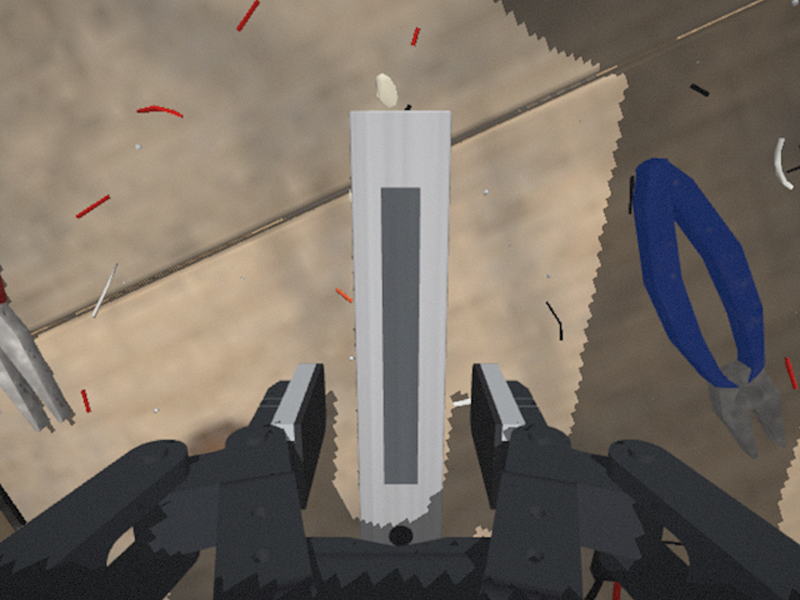

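The straightedge is centred and aligned between the fingers: its near end is at row 110, its hole at (401,535), and its edges at columns 352–450.

Call:
move_arm(
  plan=[
    [0.5,0,0,0.015,0,0,0],
    [0.55,0,0,0.025,0,0,0],
    [0.55,0,0,0.028,0,0,0],
    [0.55,0,0,0.028,0,0,0],
  ],
  newtons=60,
)

```text
t: 17.1
tcp_pos: [0.6356, -0.2281, 0.0]
orientation: [0.208, 0.978, 0.0, -0.0]
ft_force: [-0.6, -0.3, 1.2]
finger_gap: 0.447
grasp_force: 0.0
```

```bash
python3 -c "
from h import *
s=read_state();print(s['tcp_pos'],s['ft_force'],s['finger_gap'])
e=px('w5',400/1.25,110/1.25,.01);h=px('w5',401/1.25,535/1.25,.01);t=s['tcp_pos'];print(e,h,np.linalg.norm((e-t)[:2]),np.linalg.norm((h-t)[:2]))"
```

```text
[ 6.35554670e-01 -2.28126361e-01  4.41871257e-05] [-0.64846794 -0.34300187  1.1547416 ] 0.4469991660229344
[ 0.56522393 -0.19575542  0.01      ] [ 0.70058765 -0.25527423  0.01      ] 0.07742280535987801 0.07047195213004427
```

Call:
move_arm(
  plan=[
    [1,0,0,0,0,0,0],
    [1,0,0,0,0,0,0],
    [1,0,0,0,0,0,0],
    [1,0,0,0,0,0,0],
    [1,0,0,-0.01,0,0,0],
    [1,0,0,-0.05,0,0,0],
    [1,0,0,-0.1,0,0,0],
    [1,0,0,-0.12,0,0,0],
    [1,0,0,-0.12,0,0,0],
  ],
  newtons=60,
)

```text
t: 18.23
tcp_pos: [0.6363, -0.2285, 0.1221]
orientation: [0.208, 0.978, -0.0, 0.002]
ft_force: [0.5, 0.1, -3.6]
finger_gap: 0.334
grasp_force: 60.2
```

```bash
python3 -c "
from h import *
s=read_state();print(s['t'],s['tcp_pos'],psi(s['orientation']),s['ft_force'],s['torque'],s['finger_gap'],s['grasp_force'])
C=(.4842,-.059);Y=9.45
for xf in(-.067,):
  for z in(.12,.044,.040): print(xf,z,fx(xf,0,C,Y),rel(*fx(xf,0,C,Y),z,99.45))"
```

```text
18.225 [ 0.63633904 -0.22848387  0.1221232 ] 156.00479361763198 [ 0.53455216  0.13384402 -3.56961952] [-0.03832496  0.01892658 -0.01603441] 0.3342053767257869 60.22835612297058
-0.067 0.12 (np.float64(0.4181092397691748), np.float64(-0.07000051872011381)) [0.2638, 0.056, 0.0012, 0.0015, 0.0031, 0.9871]
-0.067 0.044 (np.float64(0.4181092397691748), np.float64(-0.07000051872011381)) [0.2641, 0.0561, 0.0772, 0.0015, 0.0031, 0.9871]
-0.067 0.04 (np.float64(0.4181092397691748), np.float64(-0.07000051872011381)) [0.2641, 0.0561, 0.0812, 0.0015, 0.0031, 0.9871]
```

Call:
move_arm(
  plan=[
    [1,0,0,-0.06,0,0,0],
    [1,0.04,0.01,-0.06,0,0,0.17],
    [1,0.09,0.02,-0.06,0,0,0.34],
    [1,0.14,0.03,-0.06,0,0,0.51],
    [1,0.19,0.04,-0.06,0,0,0.68],
    [1,0.24,0.05,-0.06,0,0,0.85],
    [1,0.2665,0.0544,-0.06,0,0,0.987],
    [1,0.2665,0.0544,-0.05,0,0,0.987],
    [1,0.2665,0.0544,0,0,0,0.987],
    [1,0.2665,0.0544,0.05,0,0,0.987],
    [1,0.2665,0.0544,0.065,0,0,0.987],
    [1,0.2665,0.0544,0.065,0,0,0.987],
    [1,0.2665,0.0544,0.065,0,0,0.987],
  ],
)

```text
t: 19.85
tcp_pos: [0.4149, -0.0704, 0.0554]
orientation: [0.646, 0.763, 0.0, 0.0]
ft_force: [-0.5, -0.1, -4.9]
finger_gap: 0.328
grasp_force: 60.7
```

```bash
python3 -c "
from h import *
s=read_state();print(s['t'],s['tcp_pos'],psi(s['orientation']),s['ft_force'],s['torque'],s['finger_gap'])
C=(.4842,-.059);Y=9.45
print(fx(-.07,0,C,Y),rel(*fx(-.07,0,C,Y),.039,99.45))"
```

```text
19.85 [ 0.41490596 -0.07043924  0.05535564] 99.47823141206842 [-0.50830599 -0.10459941 -4.87544162] [ 0.0051959  -0.06834027 -0.05341448] 0.3279943716821794
(np.float64(0.4151499519976453), np.float64(-0.0704930792598204)) [-0.0001, 0.0002, 0.0164, 0.0004, 0.0003, 0.0005]
```

Call:
move_arm(
  plan=[
    [1,0,0,0.01,0,0,0],
    [1,0,0,0.015,0,0,0],
    [1,0,0,0.0165,0,0,0],
    [1,0,0,0.0175,0,0,0],
    [1,0,0,0.0175,0,0,0],
  ],
)

```text
t: 20.48
tcp_pos: [0.4141, -0.0701, 0.0387]
orientation: [0.646, 0.763, -0.0, 0.0]
ft_force: [-4.2, 0.3, 10.0]
finger_gap: 0.329
grasp_force: 62.3
```

Call:
move_arm(
  plan=[
    [0.57,0,0,-0.0005,0,0,0],
    [0.57,0,0,-0.0005,0,0,0],
    [0.57,0,0,-0.0005,0,0,0],
    [0.57,0,0,-0.02,0,0,0],
    [0.57,0,0,-0.06,0,0,0],
    [0.3,0,0,-0.1,0,0,0],
    [0,0,0,-0.12,0,0,0],
    [0,0,0,-0.12,0,0,0],
    [0,0,0,-0.12,0,0,0],
  ],
)

```text
t: 21.6
tcp_pos: [0.4138, -0.0699, 0.1568]
orientation: [0.646, 0.763, -0.0, -0.001]
ft_force: [-0.1, 0.2, 0.3]
finger_gap: 1.001
grasp_force: 0.0
```

```bash
python3 -c "
from h import *
s=read_state();print(s['t'],s['tcp_pos'],psi(s['orientation']),s['ft_force'],s['finger_gap'])
C=(.4842,-.059);Y=9.45
for xf in(-.11,-.085,-.07):print(xf,rel(*fx(xf,-.002,C,Y),.036,189.45))
snap('wrist','w6',None,1.25)"
```

```text
21.6 [ 0.41378382 -0.06988674  0.1568477 ] 99.45246396818646 [-0.12138154  0.17970854  0.30706611] 1.0014917301665975
-0.11 [-0.0029, -0.0386, 0.1209, -0.0005, -0.0016, -1.5708]
-0.085 [-0.0029, -0.0136, 0.1209, -0.0005, -0.0016, -1.5708]
-0.07 [-0.0029, 0.0014, 0.1208, -0.0005, -0.0016, -1.5708]
```

View pics/w6.png

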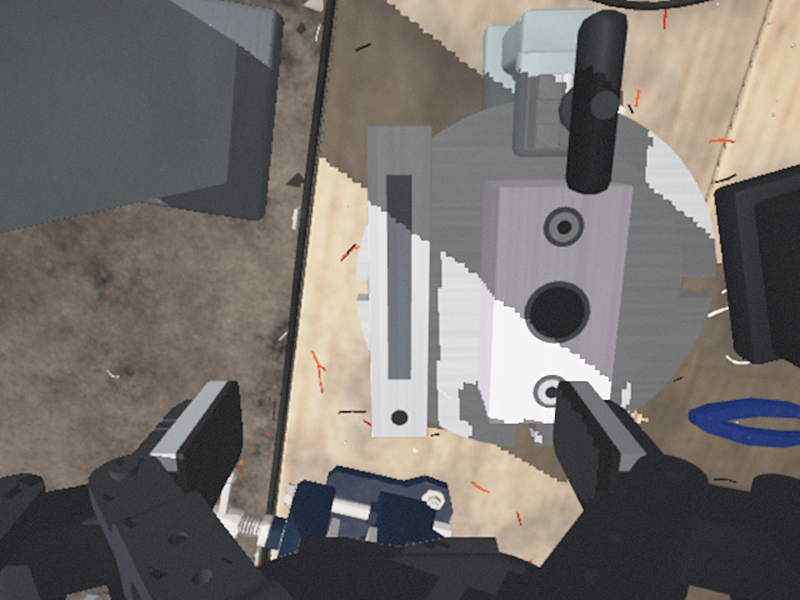

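The bar rests on the plate (columns 368–432, rows 125–437), parallel to the block's long side (columns 484–490). Next I push it flush from the front with both fingers.

Call:
move_arm(
  plan=[
    [0.6,0,-0.0346,0,0,0,-0.18],
    [0.6,0,-0.0346,0,0,0,-0.36],
    [0.6,0,-0.0346,0,0,0,-0.54],
    [0.6,0,-0.0346,0,0,0,-0.72],
    [0.6,0,-0.0346,0,0,0,-0.9],
    [0.6,-0.001,-0.0346,0,0,0,-1.08],
    [0.6,-0.002,-0.0346,0,0,0,-1.26],
    [0.6,-0.003,-0.0346,0,0,0,-1.44],
    [0.6,-0.003,-0.0346,0.04,0,0,-1.571],
    [0.6,-0.003,-0.0346,0.09,0,0,-1.571],
    [0.6,-0.003,-0.0346,0.115,0,0,-1.571],
    [0.6,-0.003,-0.0346,0.115,0,0,-1.571],
    [0.6,-0.003,-0.0346,0.115,0,0,-1.571],
  ],
)

```text
t: 23.28
tcp_pos: [0.3809, -0.0788, 0.0431]
orientation: [-0.083, 0.997, -0.0, 0.0]
ft_force: [0.8, 0.0, -0.1]
finger_gap: 0.398
grasp_force: 0.0
```

```bash
python3 -c "
from h import *
s=read_state();print(s['t'],s['tcp_pos'],psi(s['orientation']),s['ft_force'],s['finger_gap'])
C=(.4842,-.059);Y=9.45
for xf in(-.075,-.069):print(xf,rel(*fx(xf,-.002,C,Y),.0415,189.45))"
```

```text
23.275 [ 0.38092072 -0.0788362   0.0430874 ] -170.53241372381638 [ 0.78431294  0.03224865 -0.11039907] 0.39819610914559633
-0.075 [-0.0301, 0.0006, 0.0016, -0.0001, 0.0, 0.0003]
-0.069 [-0.0361, 0.0006, 0.0016, -0.0001, 0.0, 0.0003]
```

Call:
move_arm(
  plan=[
    [0.6,-0.008,0,0.0015,0,0,0],
    [0.6,-0.012,0,0.0015,0,0,0],
    [0.6,-0.016,0,0.0015,0,0,0],
    [0.6,-0.02,0,0.0015,0,0,0],
    [0.6,-0.024,0,0.0015,0,0,0],
    [0.6,-0.028,0,0.0015,0,0,0],
    [0.6,-0.031,0,0.0015,0,0,0],
    [0.6,-0.032,0,0.0015,0,0,0],
    [0.6,-0.032,0,0.0015,0,0,0],
  ],
)

```text
t: 24.4
tcp_pos: [0.4125, -0.0735, 0.0413]
orientation: [-0.082, 0.997, -0.0, 0.0]
ft_force: [-3.2, 0.3, 1.3]
finger_gap: 0.4
grasp_force: 1.3
```

Call:
move_arm(
  plan=[
    [0.6,-0.001,0,0,0,0,0],
    [0.6,-0.002,0,0,0,0,0],
    [0.6,-0.003,0,0,0,0,0],
    [0.6,-0.003,0,0,0,0,0],
  ],
)

```text
t: 24.9
tcp_pos: [0.415, -0.073, 0.0412]
orientation: [-0.083, 0.997, -0.0, -0.0]
ft_force: [-4.6, -2.1, 3.0]
finger_gap: 0.4
grasp_force: 2.4
```

Call:
move_arm(
  plan=[
    [0.6,-0.001,0,0,0,0,0],
    [0.6,-0.002,0,0,0,0,0],
    [0.6,-0.002,0,0,0,0,0],
    [0.6,-0.002,0,0,0,0,0],
  ],
)

```text
t: 25.4
tcp_pos: [0.4154, -0.0726, 0.0412]
orientation: [-0.083, 0.997, 0.0, -0.002]
ft_force: [-10.2, -4.7, 8.2]
finger_gap: 0.397
grasp_force: 5.4
```

Call:
move_arm(
  plan=[
    [0.6,-0.001,0,0,0,0,0],
    [0.6,-0.001,0,0,0,0,0],
    [0.6,0.01,0,0,0,0,0],
    [0.6,0.03,0,0,0,0,0],
    [0.6,0.035,0,-0.05,0,0,0],
    [0.6,0.035,0,-0.11,0,0,0],
    [0.6,0.0,0,-0.14,0,0,0.18],
    [0.6,0.0,0,-0.14,0,0,0.36],
    [0.3,0.0,0,-0.14,0,0,0.54],
    [0,0.0,0,-0.14,0,0,0.72],
    [0,0.0,0,-0.14,0,0,0.9],
    [0,0.0,0,-0.14,0,0,1.08],
    [0,0.0,0,-0.14,0,0,1.26],
    [0,0.0,0,-0.14,0,0,1.44],
    [0,0.0,0,-0.14,0,0,1.57],
    [0,0.0,0,-0.14,0,0,1.57],
    [0,0.0,0,-0.14,0,0,1.57],
  ],
)

```text
t: 27.52
tcp_pos: [0.4175, -0.0727, 0.1813]
orientation: [0.645, 0.764, 0.0, 0.0]
ft_force: [0.0, 0.0, -0.3]
finger_gap: 1.0
grasp_force: 0.0
```

```bash
python3 -c "
from h import *
s=read_state();print(s['t'],s['tcp_pos'],psi(s['orientation']),s['ft_force'])
snap('wrist','w7'); snap('scene','s7')
a=np.load('pics/w7.npz')['img'][0:400,220:560]
s0=np.load('pics/scene0.npz')['img'][225:305,285:375]; s1=np.load('pics/s7.npz')['img'][225:305,285:375]
b=np.vstack([cv2.resize(s,(338,300),interpolation=cv2.INTER_CUBIC) for s in(s0,s1)])
a=cv2.resize(a,None,fx=600/480*1.08,fy=600/480*1.08)[:600]
h=max(a.shape[0],600);c=np.zeros((600,a.shape[1]+338,3),np.uint8);c[:a.shape[0],:a.shape[1]]=a[:600];c[:,a.shape[1]:]=b
print(c.shape);cv2.imwrite('pics/fin.png',c)"
```

```text
27.525 [ 0.41746417 -0.07268714  0.18134862] 99.65381352038281 [ 0.00045778  0.00565189 -0.27581499]
(600, 797, 3)
```

View pics/fin.png

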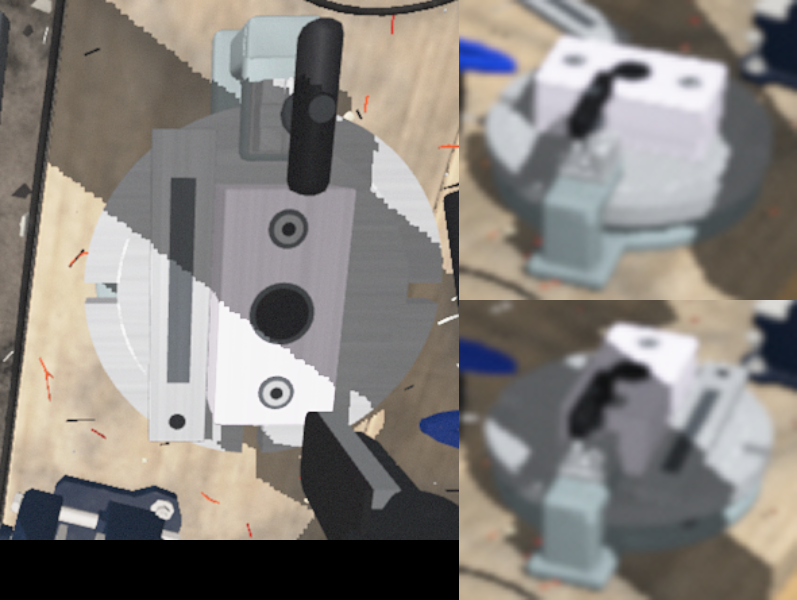

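The handle bar sits at the same height in the scene view before and after, so the plunger is home. The straightedge lies against the block, with its edge at columns 206–213. I'll check flushness numerically from the edge strip.

```bash
python3 -c "
from h import *
im=np.load('pics/w7.npz')['img'].mean(2)
for r in(160,185,280,300,305): print(r,[int(v) for v in im[r-2:r+3,366:392].mean(0)])
C=(.4842,-.059);Y=9.45
for r in(.05,-.05):
  print([np.round(proj('w7',(*fx(x,r,C,Y),z)),1).tolist() for x,z in((-.058,.048),(-.028,.048),(-.028,.078),(.028,.078))])"
```

```text
160 [130, 127, 127, 128, 129, 126, 125, 125, 125, 127, 127, 124, 126, 132, 132, 133, 132, 133, 131, 134, 148, 160, 162, 162, 161, 161]
185 [127, 126, 127, 127, 126, 124, 126, 125, 127, 126, 125, 127, 134, 133, 134, 134, 134, 132, 137, 152, 161, 163, 161, 162, 163, 161]
280 [218, 218, 218, 219, 221, 226, 198, 182, 221, 220, 221, 221, 222, 219, 243, 247, 246, 246, 246, 246, 246, 246, 245, 245, 245, 246]
300 [217, 217, 217, 219, 222, 205, 147, 117, 155, 207, 223, 222, 218, 242, 247, 246, 246, 246, 246, 246, 246, 245, 245, 245, 245, 245]
305 [217, 217, 218, 219, 224, 198, 127, 119, 118, 130, 160, 204, 223, 244, 247, 245, 245, 246, 246, 246, 246, 245, 245, 245, 245, 245]
[[332.2, 142.7], [379.1, 142.9], [386.5, 146.2], [484.3, 146.7]]
[[330.3, 287.6], [372.8, 287.7], [378.8, 306.3], [466.5, 306.6]]
```

The strip at the −y end shows a dark line about 1 px wide, which could be a sub-mm gap. There is plenty of time left, so I'll add a light push near that end.

```bash
python3 -c "
from h import *
C=(.4842,-.059);Y=9.45
for xf,z in((-.1,.15),(-.1,.042),(-.074,.042),(-.07,.042)):print(xf,rel(*fx(xf,-.04,C,Y),z,189.45))"
```

```text
-0.1 [-0.0374, -0.0319, 0.0313, 0.0002, 0.0006, -1.5682]
-0.1 [-0.0374, -0.032, 0.1393, 0.0002, 0.0006, -1.5682]
-0.074 [-0.0374, -0.006, 0.1393, 0.0002, 0.0006, -1.5682]
-0.07 [-0.0375, -0.002, 0.1393, 0.0002, 0.0006, -1.5682]
```

Call:
move_arm(
  plan=[
    [0.5,-0.0374,-0.032,0,0,0,-0.18],
    [1,-0.0374,-0.032,0,0,0,-0.36],
    [1,-0.0374,-0.032,0,0,0,-0.54],
    [1,-0.0374,-0.032,0,0,0,-0.72],
    [1,-0.0374,-0.032,0,0,0,-0.9],
    [1,-0.0374,-0.032,0,0,0,-1.08],
    [1,-0.0374,-0.032,0,0,0,-1.26],
    [1,-0.0374,-0.032,0,0,0,-1.44],
    [1,-0.0374,-0.032,0.04,0,0,-1.568],
    [1,-0.0374,-0.032,0.1,0,0,-1.568],
    [1,-0.0374,-0.032,0.138,0,0,-1.568],
    [1,-0.0374,-0.032,0.138,0,0,-1.568],
    [1,-0.0374,-0.02,0.138,0,0,-1.568],
    [1,-0.0374,-0.012,0.138,0,0,-1.568],
    [1,-0.0374,-0.006,0.138,0,0,-1.568],
    [1,-0.0374,-0.004,0.138,0,0,-1.568],
    [1,-0.0374,-0.003,0.138,0,0,-1.568],
    [1,-0.0374,-0.003,0.138,0,0,-1.568],
  ],
)

```text
t: 29.88
tcp_pos: [0.4203, -0.11, 0.0433]
orientation: [-0.082, 0.997, -0.0, -0.0]
ft_force: [0.5, 1.2, -1.2]
finger_gap: 0.001
grasp_force: 0.0
```

Call:
move_arm(
  plan=[
    [1,-0.001,0,0,0,0,0],
    [1,-0.002,0,0,0,0,0],
    [1,-0.0025,0,0,0,0,0],
    [1,-0.0025,0,0,0,0,0],
  ],
)

```text
t: 30.38
tcp_pos: [0.4219, -0.1098, 0.0432]
orientation: [-0.082, 0.997, 0.0, -0.001]
ft_force: [-5.2, -3.3, 2.5]
finger_gap: 0.001
grasp_force: 2.8
```

Call:
move_arm(
  plan=[
    [1,-0.001,0,0,0,0,0],
    [1,-0.002,0,0,0,0,0],
    [1,-0.002,0,0,0,0,0],
    [1,-0.002,0,0,0,0,0],
  ],
)

```text
t: 30.88
tcp_pos: [0.4225, -0.11, 0.0431]
orientation: [-0.082, 0.997, -0.0, -0.002]
ft_force: [-10.6, -9.4, 5.7]
finger_gap: 0.0
grasp_force: 6.2
```

Call:
move_arm(
  plan=[
    [1,0.01,0,0,0,0,0],
    [1,0.03,0,0,0,0,0],
    [1,0.035,0,-0.05,0,0,0],
    [0.6,0.035,0,-0.11,0,0,0],
    [0,0.0,0.038,-0.138,0,0,0.18],
    [0,0.0,0.038,-0.138,0,0,0.36],
    [0,0.0,0.038,-0.138,0,0,0.54],
    [0,0.0,0.038,-0.138,0,0,0.72],
    [0,0.0,0.038,-0.138,0,0,0.9],
    [0,0.0,0.038,-0.138,0,0,1.08],
    [0,0.0,0.038,-0.138,0,0,1.26],
    [0,0.0,0.038,-0.138,0,0,1.44],
    [0,0.0,0.038,-0.138,0,0,1.57],
    [0,0.0,0.038,-0.138,0,0,1.57],
    [0,0.0,0.038,-0.138,0,0,1.57],
  ],
)

```text
t: 32.75
tcp_pos: [0.4186, -0.0717, 0.1812]
orientation: [0.646, 0.763, 0.0, 0.0]
ft_force: [-0.1, -0.7, -0.7]
finger_gap: 1.0
grasp_force: 0.0
```

```bash
python3 -c "
from h import *
s=read_state();print(s['t'],s['tcp_pos'],psi(s['orientation']),s['ft_force'])
snap('wrist','w8')
im=np.load('pics/w8.npz')['img'].mean(2)
for r in(160,185,230,260,280,295): print(r,[int(v) for v in im[r-1:r+2,362:396].mean(0)])
C=(.4842,-.059);Y=9.45
for r in(.05,-.05):
  print([np.round(proj('w8',(*fx(x,r,C,Y),z)),1).tolist() for x,z in((-.058,.048),(-.028,.048),(-.028,.078),(.028,.078))])"
```

```text
32.75 [ 0.41861118 -0.07171797  0.18124878] 99.54380310306506 [-0.07623871 -0.66990345 -0.68441154]
160 [134, 129, 128, 127, 127, 127, 125, 127, 125, 125, 128, 127, 124, 125, 133, 131, 132, 134, 133, 132, 138, 152, 160, 163, 162, 162, 161, 160, 160, 158, 155, 158, 158, 160]
185 [129, 128, 127, 126, 127, 127, 125, 125, 125, 127, 130, 127, 123, 127, 133, 132, 136, 133, 133, 136, 149, 159, 163, 163, 162, 161, 162, 159, 157, 158, 158, 159, 160, 157]
230 [226, 225, 224, 224, 224, 223, 222, 222, 224, 226, 221, 202, 205, 219, 219, 221, 222, 217, 241, 247, 246, 246, 247, 247, 247, 243, 243, 243, 245, 232, 154, 158, 155, 157]
260 [221, 220, 222, 222, 219, 219, 220, 221, 223, 226, 208, 192, 220, 218, 220, 222, 219, 238, 246, 246, 246, 246, 246, 246, 246, 246, 245, 245, 245, 245, 245, 245, 245, 245]
280 [218, 218, 220, 220, 218, 218, 218, 221, 221, 215, 193, 204, 220, 220, 221, 220, 220, 244, 247, 246, 246, 246, 246, 246, 246, 245, 245, 245, 246, 245, 245, 245, 245, 245]
295 [215, 217, 219, 219, 217, 217, 219, 219, 222, 198, 179, 218, 220, 220, 220, 219, 237, 246, 246, 245, 246, 246, 246, 246, 246, 245, 245, 245, 245, 245, 245, 245, 245, 245]
[[330.2, 143.9], [377.0, 144.0], [384.1, 147.5], [482.0, 147.7]]
[[328.7, 288.6], [371.2, 288.7], [377.0, 307.4], [464.8, 307.5]]
```

```bash
python3 -c "
from plant import bot
print(bot.job_done())"
```

```text
the job is handed in; nothing more can be done
None
```

I handed the job in at about 33 s: the block is turned a quarter turn, the plunger is back home and locking the plate, and the straightedge lies flush along the long side facing the front. I confirmed the plunger and the flush fit from camera pictures, and the hand-in returned no verdict.

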